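# Shut and lock the kit box left open

### The arm

A 6-joint arm with a two-finger parallel gripper is mounted at the origin on the work surface. World frame = base frame: x ahead of the robot, y to its left, z up, the work surface at z = 0. Lengths are in m, angles in rad, forces in N, time in s.
With the tool pointing down it reaches from about 0.3 to 0.875 m from the base axis. Payload 6.4 kg.
Tool frame: the origin (TCP) lies between the finger pads; the fingertips stand ctrl.tip_extent ahead of it and the grasp point (between the pads) is the TCP (ctrl.tip_extent is the distance from the TCP to the fingertips, in m); z points along the fingers, y is the line along which they close (so a half turn about z gives the same grasp; the last joint's range is limited). The gripper opens to 85 mm and grips with 20 to 120 N. Pads are 22 mm wide; open, the fingers measure 114 mm over their backs; the gripper's body (76 mm by 85 mm) begins 54 mm behind the grasp point. The pads swing forward as they close: fully open they stand 13 mm farther back than shut.
Start: joints at [-1.372, 0.181, 1.607, -0, 1.354, -0.206], TCP at [0.226, -0.529, 0.25] pointing down, gripper open.
Joint ranges: [-2.99, 2.99], [-0.89, 2.07], [0.3, 2.58], [-1.14, 4.28], [0, 2.63], [-3.12, 3.12]. Speed limits (rad/s): [2.57, 2.57, 3.01, 3.14, 3.14, 3.14].

### API

Orientations are given as a unit quaternion [w, x, y, z].
In Python, from bench import ctrl gives the robot as it stands.
- The arm moves only by the tool send_rows, never from a script. Its arguments are lists of equal length, an entry for each row: "dr": the turn, a rotation vector about the tool's x, y, z in units of 6 degrees (1.0 is 6 degrees), a list of three; "xyz": the shift along the tool's x, y, z in cm, a list of three; "jaw": the opening in per cent of the stroke, from 0 (shut) to 100 (fully open). In form: {"dr": [[wx, wy, wz], ...], "xyz": [[dx, dy, dz], ...], "jaw": [jaw, ...]}. A call has exactly 8 rows; each row is the pose to reach, as a shift and turn from the pose commanded when the call began, along the tool's axes at that moment; what a row does not reach only later rows make up. A row lasts 1/8 s, in which the tool goes at most 62.5 mm and 10.7 degrees, less where a joint would pass 70% of its speed; a pose out of reach is approached as far as the arm can. A call with a gripper value outside its range is refused whole. The fingers move at their own pace and stop on an object; the grip force is fixed at half the most. Time passes only in rows, so rows that repeat a pose let the fingers close, or fill a call up. It gives the time, the measured TCP pose, the force, the opening and the grip force at its end, in the units of the state.
- ctrl.get_obs(): the state, without advancing time (a new reading comes with each control period).
- ctrl.camera(name): name is "scene" or "top" or "wrist"; returns the picture (400x640x3 uint8, red, green, blue); there is no depth.
- ctrl.calibration(name): a dict with "camera_matrix" (3x3 intrinsics, pixels), "world_from_camera" (4x4, takes a point from camera to world coordinates). Camera axes: x right, y up, looking along -z (the intrinsics and any distortion apply to the point x, -y, -z); pixel columns grow to the right and rows downward; lengths in m; the calibration is good to about 2 mm. A picture is of the moment at which its call begins: read the wrist's pose just before it. calibration takes no time and is no camera call; for the wrist camera it gives the pose at the moment of the call.
- ctrl.hand_in(): hands the job in; it is judged then, once.
The state is a dict: "time_s": time; "q": joint angles; "dq": joint speeds; "joint_efforts": joint torques, N m; "eef_pos": TCP position; "eef_rot": TCP orientation; "wrist_force": force on the tool from outside, world axes, zero at the start; "torque": the same for the moment, N m; "opening": opening from 0.0 (shut) to 1.0 (fully open); "grasp_force": force on a finger pad.
Only numpy, scipy, OpenCV 4.12 (cv2) and the standard library are available. Lean on these libraries where they do the work, as an engineer would, in place of code of your own. Each camera call takes 0.05 s, during which the arm holds its last target. There are 200 camera calls.

### The job

One of the two relief-kit boxes on the packing bench has been left with its lid popped open. Press that lid down until its push-push latch catches, check that it stays shut by itself when let go, and then turn that box's wing knob clockwise until it clicks past its detent and its tongue lies across the lid. Leave the other box shut and locked as it is, and do not disturb the things standing around.

Things in the scene. Friction and masses are not known exactly. Their poses are not given: they have to be found in the camera images.
- box1: grey plastic kit box 1, fixed to the bench, 220 (x) x 200 (y) x 110 mm high; origin at the centre of its underside, z up, its front (the 55 mm deep solid deck with the knob) towards its own -x. Lid hinge line at (105, *, 100) mm in this frame; knob axis at (-83, -60) mm, the deck's top at 110 mm.
- lid1 (a joint): white lid 1, 180 mm wide, 156 mm from back hinge to front edge. Joint (rad) grows as its front rises: 0 = right down on its stop, 0.06 = latched (level with the deck), 0.35 = popped open. Springs lift it. Push-push latch: open, press it below 0.02 and let go: it stays latched; latched, press it below 0.015 and let go: it pops open. Shallower presses change nothing. Hard stop at 0.
- press1 (a point): centre of the thin round rubber thumb pad (40 mm across) on lid 1 near its front edge, 130 mm from the hinge. In the box's frame: about (-25, 20, 111) mm latched, (-25, 20, 104) right down, (-17, 20, 148) popped open. Pressing down here takes about 2 N when open, 4 N just above the hard stop.
- knob1 (a joint): black wing knob 1, wing 50 long x 14 thick x 40 mm tall, over a flat steel tongue 14 mm wide reaching 50 mm from the axis along the wing. Joint (rad) grows clockwise seen from above: 0 = tongue along the box's +y, clear of the lid; 1.57 = along its +x, over the lid's edge (locked, end stop). Turns freely to a detent felt from 0.95, crest at 1.2 (0.13 N m); past it, it stays beyond 1.4.
- grip1 (a point): point on the axis of knob 1, half-way along and across its wing, 37 mm above the deck and 13 mm below the wing's top, where to grip it; the point's y axis lies along the wing, its x axis across its 14 mm thickness. It turns with the knob.
- box2: grey plastic kit box 2, fixed to the bench, 220 (x) x 200 (y) x 110 mm high; origin at the centre of its underside, z up, its front (the 55 mm deep solid deck with the knob) towards its own -x. Lid hinge line at (105, *, 100) mm in this frame; knob axis at (-83, -60) mm, the deck's top at 110 mm.
- lid2 (a joint): white lid 2, 180 mm wide, 156 mm from back hinge to front edge. Joint (rad) grows as its front rises: 0 = right down on its stop, 0.06 = latched (level with the deck), 0.35 = popped open. Springs lift it. Push-push latch: open, press it below 0.02 and let go: it stays latched; latched, press it below 0.015 and let go: it pops open. Shallower presses change nothing. Hard stop at 0.
- press2 (a point): centre of the thin round rubber thumb pad (40 mm across) on lid 2 near its front edge, 130 mm from the hinge. In the box's frame: about (-25, 20, 111) mm latched, (-25, 20, 104) right down, (-17, 20, 148) popped open. Pressing down here takes about 2 N when open, 4 N just above the hard stop.
- knob2 (a joint): black wing knob 2, wing 50 long x 14 thick x 40 mm tall, over a flat steel tongue 14 mm wide reaching 50 mm from the axis along the wing. Joint (rad) grows clockwise seen from above: 0 = tongue along the box's +y, clear of the lid; 1.57 = along its +x, over the lid's edge (locked, end stop). Turns freely to a detent felt from 0.95, crest at 1.2 (0.13 N m); past it, it stays beyond 1.4.
- grip2 (a point): point on the axis of knob 2, half-way along and across its wing, 37 mm above the deck and 13 mm below the wing's top, where to grip it; the point's y axis lies along the wing, its x axis across its 14 mm thickness. It turns with the knob.
- tape: roll of packing tape standing on its flat side, 100 mm across, 48 mm high, bystander; origin at the centre of its underside
- jar: glass jar with a copper-coloured cap, 70 mm across, 120 mm high, bystander; origin at the centre of its underside
- glue: white bottle, 60 mm across, 130 mm high, bystander; origin at the centre of its underside
- carton: small closed cardboard carton, 160 x 110 x 70 mm, bystander; origin at the centre of its underside

How it is judged:
On the way, in this order (a step that is already met when the one before it is completed fails the run):
1. the open box's lid is latched: it stays shut with the robot off that box, its knob not yet turned (value of joint lid1 below 0.09 rad and value of joint knob1 below 0.8 rad and contact force between each of the fingers, the arm and box1 below 0.5 N), for 0.3 s.
2. its knob is turned past the detent (value of joint knob1 above 1.35 rad), for 0.1 s.
At the end, for the whole second after the job is handed in: both lids shut (lid joints under 0.09 rad), both knobs past the detent in the locked position (over 1.35 rad), the bystanders within 40 mm of where they started (value of joint each of lid1, lid2 below 0.09 rad and value of joint each of knob1, knob2 above 1.35 rad and distance of each of tape, jar, glue, carton from where it was at the start of the episode below 0.04 m); the robot touches nothing.
It fails at once if the other box's lid pops open or its knob is unlocked (value of joint lid2 above 0.15 rad or value of joint knob2 below 1.25 rad).
It fails at once if a bystander is knocked over or shoved away (distance of any of tape, jar, glue, carton from where it was at the start of the episode above 0.04 m or angle between any of tape, jar, glue, carton's own z axis and vertical above 0.5 rad).
It also fails if it takes over 46 s, if anything falls off the work surface, if the arm or the gripper's body presses on something with over 40 N, if the wrist force passes 120 N, or if a joint passes its speed limit or range.

## Working session

There is one attempt and no reset: what is moved stays moved. The work goes in short steps, Python scripts to look and compute and a tool call to move; the robot and the scene stay as the last step left them, time stands still between calls to the robot, and variables do not carry over. Pictures are saved under pics/ and viewed, at most 10 in all, crops included, and the job is handed in when it is done.

Besides the shell and the picture viewer there is one more tool, called by a JSON object that holds its "op" and its "data". send_rows: Moves the arm, as the interface text tells. Its arguments: {"type":"object","properties":{"dr":{"type":"array","items":{"type":"array","items":{"type":"number"}}},"xyz":{"type":"array","items":{"type":"array","items":{"type":"number"}}},"jaw":{"type":"array","items":{"type":"number"}}},"required":["dr","xyz","jaw"]}

```bash
mkdir -p pics; python3 - <<'E'
from bench import ctrl
import cv2,numpy as np
for n in("top","scene"):
    cv2.imwrite(f"pics/{n}0.png",ctrl.camera(n)[:,:,::-1]); c=ctrl.calibration(n); print(n,np.round(c["camera_matrix"],1).tolist(),np.round(c["world_from_camera"],3).tolist(),c.keys())
o=ctrl.get_obs();print(o,ctrl.tip_extent)
E
```

```text
top [[415.3, 0.0, 323.6], [0.0, 415.3, 193.2], [0.0, 0.0, 1.0]] [[-0.005, 0.999, -0.045, 0.484], [-1.0, -0.006, -0.015, -0.034], [-0.016, 0.045, 0.999, 1.294], [0.0, 0.0, 0.0, 1.0]] dict_keys(['camera_matrix', 'world_from_camera'])
scene [[430.4, 0.0, 325.0], [0.0, 430.4, 206.5], [0.0, 0.0, 1.0]] [[-0.768, -0.533, 0.355, 0.976], [0.64, -0.629, 0.44, 0.528], [-0.011, 0.566, 0.825, 1.11], [0.0, 0.0, 0.0, 1.0]] dict_keys(['camera_matrix', 'world_from_camera'])
{'time_s': 0.1, 'q': array([-1.37226983e+00,  1.81448641e-01,  1.60790065e+00, -3.84417425e-06,
        1.35379988e+00, -2.06326646e-01]), 'dq': array([-0.00090724, -0.00061753, -0.00221746, -0.00048055,  0.00186861,
        0.00025743]), 'joint_efforts': array([-1.10256835e-04, -4.45878804e+01, -3.52240098e+01, -2.14770948e-04,
        4.14495196e-03, -1.15779386e-05]), 'eef_pos': array([ 0.22639097, -0.52805367,  0.24948796]), 'eef_rot': array([-7.78258603e-04,  9.79581227e-01,  2.01047292e-01,  1.15857819e-06]), 'wrist_force': array([-0.25614186,  0.03476072, -0.89043011]), 'torque': array([0.00150849, 0.00710451, 0.06652249]), 'grasp_force': 0.0, 'opening': 1.0024199264669005} 0.019
```

View pics/top0.png

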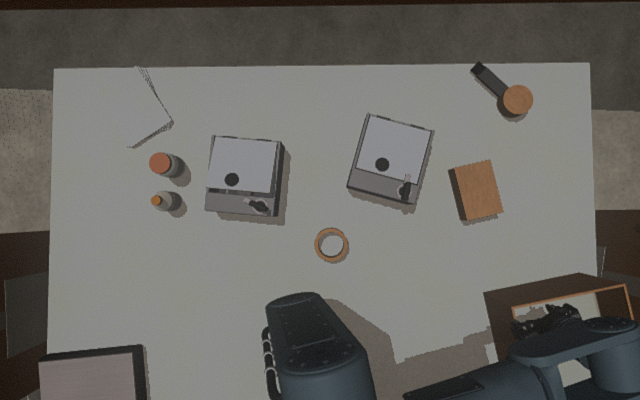

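View pics/scene0.png

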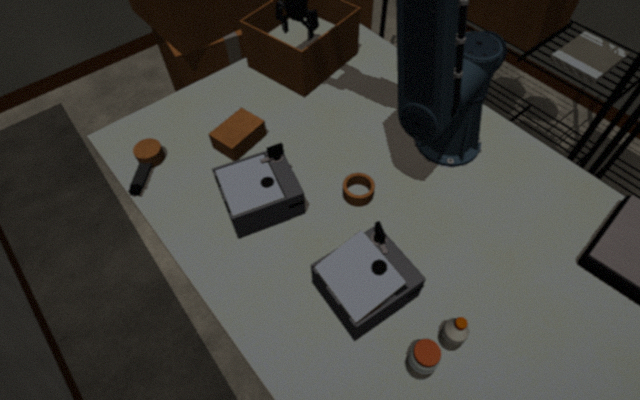

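The top view shows the left box (box1) popped open with its pad at (232,180) and knob near (258,206). The right box is shut. The scene view confirms this: open lid pad at (379,267), knob at (379,233). I'll crop in for the corners.

```bash
cat > h.py <<'E'
import numpy as np,cv2
from bench import ctrl
def ray(n,u,v,z,c=None):
    c=c or ctrl.calibration(n);K=c["camera_matrix"];T=c["world_from_camera"]
    d=T[:3,:3]@np.array([(u-K[0,2])/K[0,0],-(v-K[1,2])/K[1,1],-1]);o=T[:3,3]
    return o+d*(z-o[2])/d[2]
def proj(n,p,c=None):
    c=c or ctrl.calibration(n);K=c["camera_matrix"];T=c["world_from_camera"]
    q=T[:3,:3].T@(np.array(p)-T[:3,3]);return K[0,2]-K[0,0]*q[0]/q[2],K[1,2]+K[1,1]*q[1]/q[2]
E
python3 - <<'E'
import cv2
a=cv2.imread("pics/top0.png")[125:225,195:295];cv2.imwrite("pics/c.png",cv2.resize(a,(600,600),interpolation=cv2.INTER_CUBIC))
E
```

```text
(no output)
```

View pics/c.png

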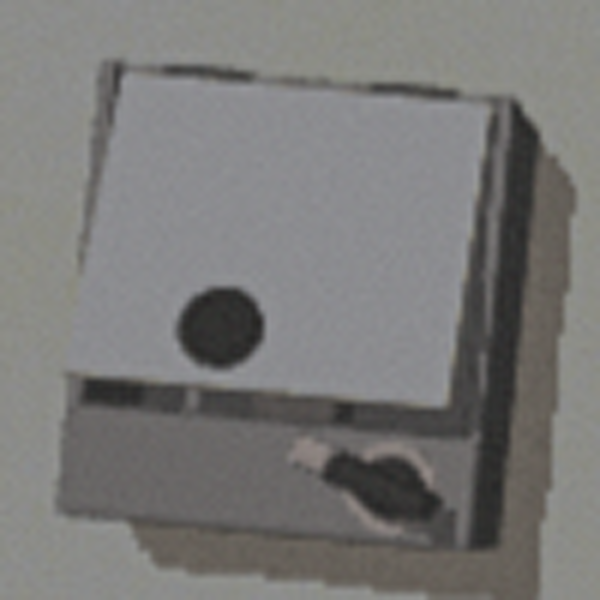

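The crop shows the box top corners at about FL (57,515), FR (470,548), BR (510,98), BL (103,62). The pad is at (221,327), the knob disc at (388,488), and the tongue tip at (300,452).

```bash
python3 - <<'E'
from h import *
f=lambda u,v,z:ray("top",195+u/6,125+v/6,z)
C=[f(*p,.11) for p in((57,515),(470,548),(510,98),(103,62))]
M=np.array([[-110,100],[-110,-100],[110,-100],[110,100]])/1e3
X=np.array(C)[:,:2]; c=X.mean(0)
A=cv2.estimateAffinePartial2D(M.astype(np.float32),X.astype(np.float32))[0]
th=np.arctan2(A[1,0],A[0,0]);R=np.array([[np.cos(th),-np.sin(th)],[np.sin(th),np.cos(th)]])
print("box",c,th,"scale",np.hypot(A[0,0],A[1,0]),(X-c)@R)
P=f(221,327,.149)[:2];K=f(388,488,.114)[:2];T=f(303,452,.115)[:2]
print("pad",P,(P-c)@R,"knob",K,(K-c)@R,"tongue dir(box)",(T-K)@R)
# knob/pad from model
print("pad model",c+R@[-.017,.02],"latched",c+R@[-.025,.02],"knob model",c+R@[-.083,-.06])
# pad scene-view two-view check
print("scene proj pad",proj("scene",[*P,.149]), "(seen 379,267)")
# bystanders
for n,(u,v,z) in dict(jar=(162,163,.12),glue=(157,200,.13),tape=(331,245,.048)).items():print(n,ray("top",u,v,z))
from scipy.spatial.transform import Rotation as Ro
q=ctrl.get_obs()["eef_rot"];print(Ro.from_quat(q,scalar_first=True).as_matrix().round(3))
E
```

```text
box [0.5893442  0.21705516] -0.09072025011455702 scale 0.9870968569259941 [[-0.10922931  0.09904181]
 [-0.10794049 -0.09894771]
 [ 0.10804399 -0.09846232]
 [ 0.10912582  0.09836822]]
pad [0.5757928  0.23830988] [-0.01542126  0.01993961] knob [0.50152871 0.16673682] [-0.08289574 -0.05806713] tongue dir(box) [0.01354858 0.04169988]
pad model [0.57422603 0.23851304] latched [0.56625893 0.23923781] knob model [0.50124977 0.16482135]
scene proj pad (np.float64(378.8710159668601), np.float64(266.3407371012469)) (seen 379,267)
jar [0.62658512 0.44557655 0.12      ]
glue [0.5206506  0.45434806 0.13      ]
tape [ 0.38601686 -0.03573798  0.048     ]
[[ 0.919  0.394 -0.   ]
 [ 0.394 -0.919  0.002]
 [ 0.    -0.002 -1.   ]]
```

{"op": "send_rows", "data": {"dr": [[0,0,-1],[0,0,-2],[0,0,-3],[0,0,-4],[0,0,-5],[0,0,-6],[0,0,-7.3],[0,0,-7.3]], "xyz": [[4.4,-4,0],[8.8,-8,0],[13.2,-12,0],[17.6,-16,0],[22,-20,0],[26.4,-24,0],[30.8,-28,0],[35.2,-32,0]], "jaw": [0,0,0,0,0,0,0,0]}}

```text
time_s: 1.1
eef_pos: [0.4243, -0.0939, 0.2503]
eef_rot: [0.0, 0.834, 0.552, 0.0]
wrist_force: [1.9, 0.0, 0.4]
opening: -0.003
grasp_force: 0.0
```

```bash
cat >> h.py <<'E'
from scipy.spatial.transform import Rotation as Ro
def go(p,yaw):
    o=ctrl.get_obs();R=Ro.from_quat(o["eef_rot"],scalar_first=True);x=R.as_matrix()[:,0]
    T=Ro.from_matrix(np.c_[[np.cos(yaw),np.sin(yaw),0],[np.sin(yaw),-np.cos(yaw),0],[0,0,-1]])
    print("t",o["time_s"],"pos",o["eef_pos"].round(4),"yaw",np.arctan2(x[1],x[0]).round(3),"xyz cm",(R.inv().apply(np.array(p)-o["eef_pos"])*100).round(2),"dr",((R.inv()*T).as_rotvec()/np.radians(6)).round(2),"F",o["wrist_force"].round(1),"M",o["torque"].round(2),"open",o["opening"])
E
python3 -c "
from h import *
go([.574,.238,.25],1.166)"
```

```text
t 1.1 pos [ 0.4243 -0.0939  0.2503] yaw 1.17 xyz cm [3.64e+01 8.50e-01 3.00e-02] dr [0.   0.   0.04] F [1.9 0.  0.4] M [ 0.02 -0.05 -0.  ] open -0.002648905852251826
```

{"op": "send_rows", "data": {"dr": [[0,0,0],[0,0,0],[0,0,0],[0,0,0],[0,0,0],[0,0,0],[0,0,0],[0,0,0]], "xyz": [[6,0.2,0],[12,0.4,0],[18,0.6,0],[24,0.8,0],[30,0.8,0],[36.4,0.8,0],[36.4,0.8,4],[36.4,0.8,7]], "jaw": [0,0,0,0,0,0,0,0]}}

```text
time_s: 2.1
eef_pos: [0.5728, 0.2372, 0.1781]
eef_rot: [-0.0, 0.833, 0.553, -0.001]
wrist_force: [-0.6, -0.1, -0.8]
opening: 0.0
grasp_force: 0.0
```

```bash
python3 -c "
from h import *
go([.567,.239,.124],1.166)"
```

```text
t 2.1 pos [0.5728 0.2372 0.1781] yaw 1.171 xyz cm [-0.06 -0.6   5.41] dr [-0.02  0.01  0.05] F [-0.6 -0.1 -0.8] M [0.03 0.04 0.01] open 0.00022945020576782763
```

{"op": "send_rows", "data": {"dr": [[0,0,0],[0,0,0],[0,0,0],[0,0,0],[0,0,0],[0,0,0],[0,0,0],[0,0,0]], "xyz": [[0,0,1.3],[0,-0.2,2.3],[0,-0.4,3.2],[0,-0.5,4],[0,-0.6,4.6],[0,-0.6,5.1],[0,-0.6,5.4],[0,-0.6,5.4]], "jaw": [0,0,0,0,0,0,0,0]}}

```text
time_s: 3.1
eef_pos: [0.568, 0.2385, 0.1261]
eef_rot: [-0.0, 0.834, 0.552, -0.0]
wrist_force: [-1.7, -0.9, 3.9]
opening: -0.002
grasp_force: 1.8
```

```bash
python3 -c "
from h import *
go([.567,.239,.124],1.166)"
```

```text
t 3.1 pos [0.568  0.2385 0.1261] yaw 1.169 xyz cm [ 0.01 -0.11  0.21] dr [-0.    0.    0.03] F [-1.7 -0.9  3.9] M [-0.38  0.31  0.03] open -0.00212820923621391
```

{"op": "send_rows", "data": {"dr": [[0,0,0],[0,0,0],[0,0,0],[0,0,0],[0,0,0],[0,0,0],[0,0,0],[0,0,0]], "xyz": [[0,0,0.1],[0,0,0.2],[0,0,0.3],[0,0,0.35],[0,0,0.4],[0,0,0.4],[0,0,0.4],[0,0,0.4]], "jaw": [0,0,0,0,0,0,0,0]}}

```text
time_s: 4.1
eef_pos: [0.568, 0.2386, 0.1223]
eef_rot: [-0.0, 0.834, 0.552, -0.0]
wrist_force: [-2.4, -1.7, 3.8]
opening: 0.003
grasp_force: 2.0
```

{"op": "send_rows", "data": {"dr": [[0,0,0],[0,0,0],[0,0,0],[0,0,0],[0,0,0],[0,0,0],[0,0,0],[0,0,0]], "xyz": [[0,0,0.05],[0,0,0.1],[0,0,0.15],[0,0,0.2],[0,0,0.2],[0,0,0.2],[0,0,0.2],[0,0,0.2]], "jaw": [0,0,0,0,0,0,0,0]}}

```text
time_s: 5.1
eef_pos: [0.5682, 0.2385, 0.122]
eef_rot: [0.0, 0.834, 0.552, 0.0]
wrist_force: [-7.6, -3.1, 14.5]
opening: 0.001
grasp_force: 7.4
```

Hard stop reached. I'll release now, rising straight up.

{"op": "send_rows", "data": {"dr": [[0,0,0],[0,0,0],[0,0,0],[0,0,0],[0,0,0],[0,0,0],[0,0,0],[0,0,0]], "xyz": [[0,0,-1],[0,0,-3],[0,0,-6],[0,0,-10],[0,0,-12],[0,0,-12],[0,0,-12],[0,0,-12]], "jaw": [0,0,0,0,0,0,0,0]}}

```text
time_s: 6.1
eef_pos: [0.5672, 0.2383, 0.2383]
eef_rot: [-0.001, 0.834, 0.552, -0.002]
wrist_force: [-0.1, 0.4, -0.2]
opening: 0.0
grasp_force: 0.0
```

```bash
python3 - <<'E'
from h import *
cv2.imwrite("pics/s1.png",ctrl.camera("scene")[180:350,280:480,::-1].repeat(3,0).repeat(3,1))
go([.5015,.1655,.24],1.166)
E
```

```text
t 6.15 pos [0.5674 0.2383 0.2385] yaw 1.169 xyz cm [-9.28 -3.22 -0.13] dr [-0.02  0.02  0.03] F [-0.2  0.4 -0.4] M [0.   0.06 0.03] open 0.0015847713062548349
```

View pics/s1.png

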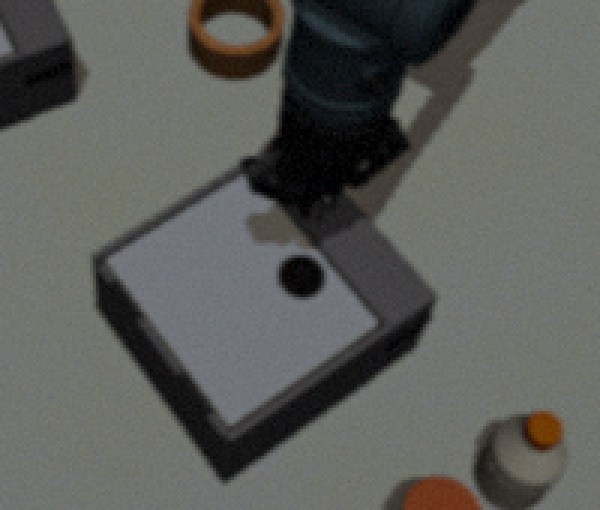

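The lid is flush with the deck (pad at (300,276) in the crop), so it's latched. Next I'll move over the knob with the jaws open and take one wrist look.

{"op": "send_rows", "data": {"dr": [[0,0,0],[0,0,0],[0,0,0],[0,0,0],[0,0,0],[0,0,0],[0,0,0],[0,0,0]], "xyz": [[-3,-1,0],[-6,-2,0],[-9.3,-3.2,0],[-9.3,-3.2,0],[-9.3,-3.2,0],[-9.3,-3.2,0],[-9.3,-3.2,0],[-9.3,-3.2,0]], "jaw": [70,70,70,70,70,70,70,70]}}

```text
time_s: 7.15
eef_pos: [0.5024, 0.1657, 0.2401]
eef_rot: [-0.0, 0.834, 0.552, -0.0]
wrist_force: [0.7, -0.3, 1.0]
opening: 0.701
grasp_force: 0.0
```

```bash
python3 - <<'E'
from h import *
go([.5015,.1655,.148],1.166)
c=ctrl.calibration("wrist")
cv2.imwrite("pics/w1.png",ctrl.camera("wrist")[:,:,::-1])
np.save("wc.npy",c,allow_pickle=True)
print([proj("wrist",[.5015,.1655,z],c) for z in(.11,.147,.16)])
E
```

```text
t 7.15 pos [0.5024 0.1657 0.2401] yaw 1.17 xyz cm [-0.05 -0.08  9.21] dr [-0.    0.    0.04] F [ 0.7 -0.3  1. ] M [ 0.02  0.01 -0.02] open 0.7007026616554112
[(np.float64(320.6095594668245), np.float64(200.06487456978152)), (np.float64(320.4434071367159), np.float64(214.16783211978188)), (np.float64(320.3723621936337), np.float64(220.1981045557745))]
```

View pics/w1.png

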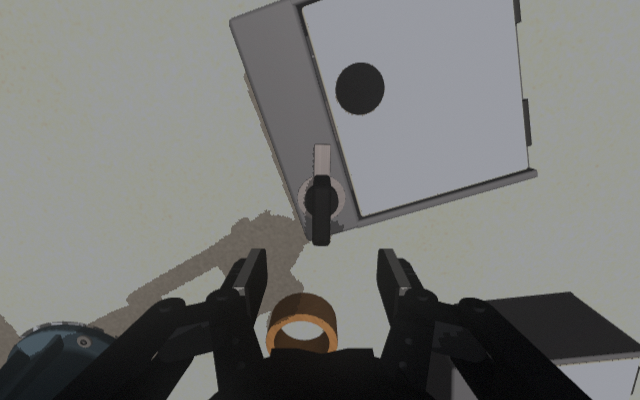

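The wing is centred at (321,211) and lined up with the jaws. I'll descend and grip.

{"op": "send_rows", "data": {"dr": [[0,0,0],[0,0,0],[0,0,0],[0,0,0],[0,0,0],[0,0,0],[0,0,0],[0,0,0]], "xyz": [[0,0,3],[0,0,6],[0,0,8],[0,0,9],[0,0,9],[0,0,9],[0,0,9],[0,0,9]], "jaw": [70,70,70,70,70,0,0,0]}}

```text
time_s: 8.2
eef_pos: [0.5022, 0.1657, 0.1513]
eef_rot: [-0.0, 0.834, 0.552, 0.0]
wrist_force: [-3.5, 1.1, 4.4]
opening: 0.154
grasp_force: 58.8
```

{"op": "send_rows", "data": {"dr": [[0,0,0],[0,0,0],[0,0,0],[0,0,1],[0,0,2],[0,0,3],[0,0,4],[0,0,5]], "xyz": [[0,0,0],[0,0,0],[0,0,0],[0,0,0],[0,0,0],[0,0,0],[0,0,0],[0,0,0]], "jaw": [0,0,0,0,0,0,0,0]}}

```text
time_s: 9.2
eef_pos: [0.5018, 0.1659, 0.1513]
eef_rot: [-0.0, 0.949, 0.316, -0.0]
wrist_force: [-5.5, 2.0, 7.7]
opening: 0.153
grasp_force: 59.3
```

```bash
python3 -c "
from h import *
go([.5015,.1655,.148],-.11)"
```

```text
t 9.2 pos [0.5018 0.1659 0.1513] yaw 0.643 xyz cm [-0.05  0.02  0.33] dr [-0.01  0.01  7.19] F [-5.5  2.   7.7] M [0.24 0.87 0.02] open 0.15253374001253941
```

{"op": "send_rows", "data": {"dr": [[0,0,1],[0,0,2],[0,0,3],[0,0,4],[0,0,5],[0,0,6],[0,0,6.9],[0,0,6.9]], "xyz": [[0,0,0],[0,0,0],[0,0,0],[0,0,0],[0,0,0],[0,0,0],[0,0,0],[0,0,0]], "jaw": [0,0,0,0,0,0,0,0]}}

```text
time_s: 10.2
eef_pos: [0.5016, 0.1664, 0.1513]
eef_rot: [-0.001, 0.999, -0.039, -0.001]
wrist_force: [-6.2, 4.7, 7.7]
opening: 0.152
grasp_force: 59.4
```

```bash
python3 -c "
from h import *
go([.5015,.1655,.148],-.09)"
```

```text
t 10.2 pos [0.5016 0.1664 0.1513] yaw -0.078 xyz cm [0.   0.1  0.33] dr [-0.01  0.01  0.12] F [-6.2  4.7  7.7] M [ 0.5   0.99 -0.04] open 0.15230238111947947
```

{"op": "send_rows", "data": {"dr": [[0,0,0],[0,0,0],[0,0,0],[0,0,0],[0,0,0],[0,0,0],[0,0,0],[0,0,0]], "xyz": [[0,0,0],[0,0,0],[0,0,0],[0,0,0],[0,0,-2],[0,0,-5],[0,0,-9],[0,0,-11]], "jaw": [60,60,60,60,60,60,60,60]}}

```text
time_s: 11.2
eef_pos: [0.5032, 0.1654, 0.2628]
eef_rot: [-0.0, 0.999, -0.039, 0.002]
wrist_force: [0.4, -0.1, 0.0]
opening: 0.6
grasp_force: 0.0
```

```bash
python3 - <<'E'
from h import *
go([.5015,.1655,.148],-.09)
cv2.imwrite("pics/w2.png",ctrl.camera("wrist")[:,:,::-1])
E
```

```text
t 11.2 pos [0.5032 0.1654 0.2628] yaw -0.077 xyz cm [-2.100e-01  1.000e-02  1.147e+01] dr [-0.01 -0.03  0.12] F [ 0.4 -0.1  0. ] M [-0.05 -0.04  0.02] open 0.6002147698034261
```

View pics/w2.png

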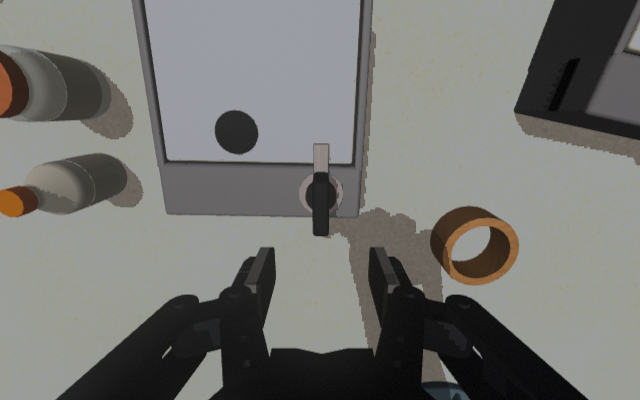

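The tongue (tip at (321,148)) lies across the lid edge, perpendicular to the deck. The lid is shut and the robot is clear of everything.

```bash
python3 -c "
from bench import ctrl
print(ctrl.hand_in())"
```

```text
the job is handed in; nothing more can be done
None
```

I pressed box 1's lid until it latched, and it stayed shut when let go. I then turned its knob to the locked position with the tongue across the lid and handed the job in at about 11 s; the hand-in gave no verdict, and box 2 and the bystanders were not touched.

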